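Tip a rubber heel on to its sole and clamp it in the pressing jig

ROBOT

A 6-joint arm with a two-finger parallel gripper is mounted at the origin on a cart in front of the work surface, level with it; the furniture and walls round the work are solid. World frame = base frame: x ahead of the robot, y to its left, z up, the work surface at z = 0. Lengths are in m, angles in rad, forces in N, time in s.
With the tool pointing down it reaches from about 0.25 to 0.775 m from the base axis. Payload 4 kg.
Tool frame: the origin (TCP) lies on the centre line of the jaws, within the pads' length; the fingertips stand 17 mm ahead of it and the grasp point (between the pads) lies 2 mm behind it; z points along the fingers, y is the line along which they close (so a half turn about z gives the same grasp; the last joint's range is limited). The gripper opens to 94 mm and grips with 3 to 60 N. Pads are 16 mm wide; open, the fingers measure 119 mm over their backs; the gripper's body (75 mm by 177 mm) begins 78 mm behind the grasp point.
Start: joints at [-0.103, 0.087, 1.371, -0, 1.684, -0.103], TCP at [0.55, -0, 0.223] pointing down, gripper open.
Joint ranges: [-3.1, 3.1], [-0.76, 2.03], [0.27, 2.55], [-1.08, 4.22], [0.17, 2.65], [-2.57, 2.57]. Speed limits (rad/s): [2.79, 2.79, 3.14, 3.14, 3.14, 3.14].

INTERFACE

Orientations are given as [roll, pitch, yaw] about the fixed x, y, z axes, in that order (R = Rz(yaw) Ry(pitch) Rx(roll)).
In Python, from bench import robot gives the robot as it stands.
- The arm moves only by the tool servo_tool, never from a script. Its argument "plan" is a list of rows, each a list of 7 numbers: the shift along the tool's x, y, z normalised to -1 to 1, where 1 is 0.1 m, then the turn, a rotation vector about the tool's x, y, z normalised to -1 to 1, where 1 is pi/2 rad, then the finger opening in mm, from 0 to 94. In form: [[x, y, z, ax, ay, az, gripper], ...]. A call has 1 to 12 rows; each row is the pose to reach, as a shift and turn from the pose commanded when the call began, along the tool's axes at that moment; what a row does not reach only later rows make up. A row lasts 1/12 s, in which the tool goes at most 41.7 mm and 7.16 degrees, less where a joint would pass 70% of its speed; a pose out of reach is approached as far as the arm can. A call with a number of a shift or a turn outside -1 to 1 is refused whole. A call with a gripper value outside its range is refused whole. The fingers move at their own pace and stop on an object; the grip force is fixed at half the most. Time passes only in rows, so rows that repeat a pose let the fingers close. It gives the time, the measured TCP pose, the force, the opening and the grip force at its end, in the units of the state.
- robot.get_obs(): the state, without advancing time (a new reading comes with each control period).
- robot.snapshot(name): name is "scene" or "side" or "wrist"; returns the picture (480x640x3 uint8, red, green, blue); there is no depth.
- robot.camera_params(name): a dict with "camera_matrix" (3x3 intrinsics, pixels), "distortion" ([k1, k2, p1, p2, k3] as OpenCV has them; the pictures are not rectified), "rvec" (rotation vector, rad) and "tvec" (3), from world to camera coordinates, as OpenCV has them; the wrist camera has in their place "tool_from_camera" (4x4, takes a point from camera to tool coordinates, whose origin is the TCP and whose axes are the flange's). Camera axes: x right, y down, z forward; pixel columns grow to the right and rows downward; lengths in m; the calibration is good to about 2 mm. A picture is of the moment at which its call begins: read the wrist's pose just before it. camera_params takes no time and is no camera call.
- robot.close_job(): hands the job in; it is judged then, once.
Trained networks look in the newest picture that a camera, given by its name, has taken for a name from the list of things; names that differ only in an ending like _2 or _b are one class to them, and where a whole thing is asked for, a point or a joint stands for the part that bears it (a point fixed in the world has none). Each returns a list of dicts, best first, with "conf" (0 to 1); they miss things now and then, are a little off and sometimes report something else, mostly with a low value. They report only what shows in the picture. A call takes as long as a camera call. They do not tell look-alikes from the thing itself.
- robot.find_in(thing, camera): "extent" ([centre column, centre row, width, height] in pixels, round what is visible of it).
The state is a dict: "time": time; "joint_positions": joint angles; "qvel": joint speeds; "joint_torque": joint torques, N m; "tool_pos": TCP position; "ee_rot": TCP orientation; "wrist_force": force on the tool from outside, world axes, zero at the start; "wrist_torque": the same for the moment, N m; "width": finger opening in m; "finger_force": force on a finger pad.
Only numpy, scipy, OpenCV 4.12 (cv2) and the standard library are available. Lean on these libraries where they do the work, as an engineer would, in place of code of your own. Each camera call takes 0.05 s, during which the arm holds its last target. There are 200 camera calls.

TASK

The rubber heel stands on edge on the leather sole in the pressing jig, its bonding face towards the jig's stop. Tip it over towards the stop so that it lies flat on the sole, push it home between the cheeks until it sits square against the stop, then push the toggle clamp's handle over and down until the clamp locks with its pad pressing on the heel. Only push with the fingers: do not pick the heel up, and leave everything else on the counter where it is.

Things in the scene. Friction and masses are not known exactly. Their poses are not given: they have to be found in the camera images.
- jig: pressing jig, fixed: plywood board 112 x 400 x 12 mm with a leather sole (6 mm thick, 60 to 80 mm wide) held flat on it. Origin: board's underside, under the heel seat. +y runs along the sole to the stop and clamp, toe to -y (board y -255 to +145 mm), +x across, z up. Sole's top is 18 mm up. Dowels and screw heads beside the sole, up to 24 mm.
- heel_seat (a point): point on the sole's top (jig z 18 mm) where the centre of the heel's underside lies when home; axes as the jig's. The aluminium stop's face is at y +27 mm, 18 mm high above the sole; its two cheeks reach to y +17 mm, 61 mm apart, and flare out from there to y about -2 mm, 82 mm apart.
- heel: black rubber heel, loose, 56 mm wide (x) x 54 mm deep (y) x 12 mm thick (z), 35 g, friction about 0.6. Origin: centre of the bonding face (underside); z points through to the tread, +y to the curved rear. At the start it stands on its straight front edge on the sole, +y up, bonding face towards the stop; home, its axes are the jig's. Tipped where it stands it lands 25 to 45 mm short of the stop.
- clamp_bar (a joint): bar of the steel toggle clamp behind the stop, rad: 0 = swung up (open, at the start), about 1.65 = down over the heel. A linkage drives it from the handle: pushing the handle's grip down through about 1.25 rad, from 70 degrees above level to level, brings the bar down and locks it over centre against a stop. Stays where it is left; the grip needs about 2 to 10 N.
- handle_grip (a point): middle of the upper face of the clamp handle's black grip (19 mm wide, 12 mm thick, 78 mm long; the point lies 23 mm from its end). Site y points along the handle to its free end, z out of the upper face. Open: about 117 mm along jig +y and 153 mm up, face to the sole; locked: about 170 mm along and 65 mm up, face up. Bar and pad stand up to 130 mm high on the sole's side of it.
- clamp_pad: rubber pad, 22 mm across, on the sprung spindle at the end of the clamp's bar; origin on the bar's pivot level, 20 mm above the pad's face when the bar is down. With the clamp locked it presses the middle of a heel that lies home with about 7 N.
- spare_heel: the other rubber heel, 56 x 54 x 12 mm, lying on the counter on the robot's side of the jig; origin under its centre. To be left alone.
- awl: stitching awl, 134 mm long (along y), 26 mm high, lying on the robot's side of the jig; origin at the middle, on the counter. To be left alone.
- glue_tin: yellow tin with black cap, 62 mm across, 84 mm high, behind the jig; origin under its centre. To be left alone.
- thread_spool: wooden thread spool, 32 mm across, 50 mm high, standing behind the jig near the clamp; origin under its centre. To be left alone.
- other_sole: the other leather sole, 80 x 270 x 6 mm, lying to the right; origin at the middle, on the counter. To be left alone.
- tape_measure: tape measure, 58 x 69 x 29 mm, lying to the left; origin under its centre. To be left alone.
Not all that is in view belongs to the job. Leave any white or yellow look-alike of the heel alone.

How it is judged:
On the way:
1. the heel lies flat on the sole, bonding face down, while the clamp is still open (angle between heel's own z axis and vertical below 0.08 rad and z of heel in the frame of jig below 0.022 m and value of joint clamp_bar below 0.4 rad), for 0.2 s.
At the end, for the whole second after the job is handed in: The heel lies flat on the sole, bonding face down (within 0.06 rad), square (0.06 rad) and against the stop (within 3.5 mm along the sole, 4 mm across), the clamp's bar is down (joint above 1.58 rad) and the pad presses the heel with over 5 N, at rest (angle between heel's own z axis and vertical below 0.06 rad and z of heel in the frame of jig between 0.015 and 0.021 m and y of heel in the frame of jig between -0.0035 and 0.0035 m and x of heel in the frame of jig between -0.004 and 0.004 m and angle between the x axis of heel and the x axis of jig, either way round below 0.06 rad and value of joint clamp_bar above 1.58 rad and contact force between clamp_pad and heel above 5 N and linear speed of heel below 0.01 m/s); the robot touches nothing.
It fails at once if the heel is lifted (z of heel in the frame of jig above 0.058 m or (angle between heel's own z axis and vertical below 0.3 rad and z of heel in the frame of jig above 0.032 m)).
It fails at once if something else on the counter is moved by over 25 mm (distance of any of spare_heel, awl, glue_tin, thread_spool, other_sole, tape_measure from where it was at the start of the episode above 0.025 m).
It also fails if it takes over 51 s, if anything falls off the work surface, if the arm or the gripper's body presses on something with over 40 N, if the wrist force passes 120 N, or if a joint passes its speed limit or range.

## Working session

There is one attempt and no reset: what is moved stays moved. The work goes in short steps, Python scripts to look and compute and a tool call to move; the robot and the scene stay as the last step left them, time stands still between calls to the robot, and variables do not carry over. Pictures are saved under pics/ and viewed, at most 10 in all, crops included, and the job is handed in when it is done.

Besides the shell and the picture viewer there is one more tool, called after "Emit:" in YAML: its name, and indented under it one key for each argument. servo_tool: Moves the arm, as the interface text tells. Scaled input: -1 to 1 covers 0.1 m each way for a shift and pi/2 rad each way for a turn. Its arguments: {"type":"object","properties":{"plan":{"type":"array","items":{"type":"array","items":{"type":"number"}}}},"required":["plan"]}

```bash
ls; mkdir -p pics
python3 - <<'E'
from bench import robot
import cv2
o=robot.get_obs();print({k:o[k] for k in('time','tool_pos','ee_rot','wrist_force','width')})
for c in('scene','side'):
    cv2.imwrite(f'pics/{c}0.png',robot.snapshot(c)[:,:,::-1])
    p=robot.camera_params(c);print(c,p)
    for t in('jig','heel','handle_grip','clamp_pad','spare_heel','thread_spool','glue_tin'):
        print(t,[( [round(v) for v in d['extent']],round(d['conf'],2)) for d in robot.find_in(t,c)[:3]])
E
```

```text
pics
{'time': 0.0, 'tool_pos': array([5.49476238e-01, 3.72903481e-05, 2.21309018e-01]), 'ee_rot': array([-3.13938598e+00, -2.05610499e-04,  1.57082965e+00]), 'wrist_force': array([-0.09013029, -0.24710106, -0.49850622]), 'width': 0.09413415518363205}
scene {'camera_matrix': array([[494.47829885,   0.        , 319.7366197 ],
       [  0.        , 494.47829885, 236.68818412],
       [  0.        ,   0.        ,   1.        ]]), 'distortion': array([0.04822157, 0.        , 0.        , 0.        , 0.        ]), 'rvec': array([ 1.85332607, -0.94293991,  0.58572347]), 'tvec': array([-0.22030675,  0.33980813,  0.71518409])}
jig [([328, 269, 179, 112], 0.95)]
heel [([212, 256, 24, 24], 0.78), ([334, 278, 19, 31], 0.72), ([217, 288, 22, 27], 0.57)]
handle_grip [([263, 234, 26, 43], 0.91), ([315, 323, 37, 18], 0.18)]
clamp_pad [([281, 237, 8, 10], 0.55)]
spare_heel [([275, 306, 32, 20], 0.97)]
thread_spool [([296, 253, 10, 24], 0.71)]
glue_tin [([374, 267, 28, 45], 0.58)]
side {'camera_matrix': array([[460.53223893,   0.        , 315.43536281],
       [  0.        , 460.53223893, 233.30047188],
       [  0.        ,   0.        ,   1.        ]]), 'distortion': array([-0.06128356,  0.        ,  0.        ,  0.        ,  0.        ]), 'rvec': array([ 0.71143173, -2.33602265,  1.46505874]), 'tvec': array([0.51183284, 0.18697388, 0.95763571])}
jig [([316, 277, 107, 90], 0.9)]
heel [([260, 341, 15, 37], 0.87), ([326, 254, 22, 22], 0.7), ([344, 320, 29, 30], 0.57)]
handle_grip [([303, 262, 10, 36], 0.74), ([294, 256, 14, 45], 0.53), ([317, 278, 101, 85], 0.2)]
clamp_pad [([305, 246, 10, 12], 0.51)]
spare_heel [([356, 290, 31, 18], 0.81)]
thread_spool [([265, 278, 12, 23], 0.67)]
glue_tin [([302, 229, 25, 32], 0.86)]
```

Run:
```python
import cv2
a=cv2.imread('pics/scene0.png')[195:355,190:450];cv2.imwrite('pics/s1.png',cv2.resize(a,None,fx=3,fy=3,interpolation=cv2.INTER_CUBIC))
a=cv2.imread('pics/side0.png')[200:360,220:420];cv2.imwrite('pics/d1.png',cv2.resize(a,None,fx=3.7,fy=3.7,interpolation=cv2.INTER_CUBIC))
```

```text
(no output)
```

View pics/s1.png

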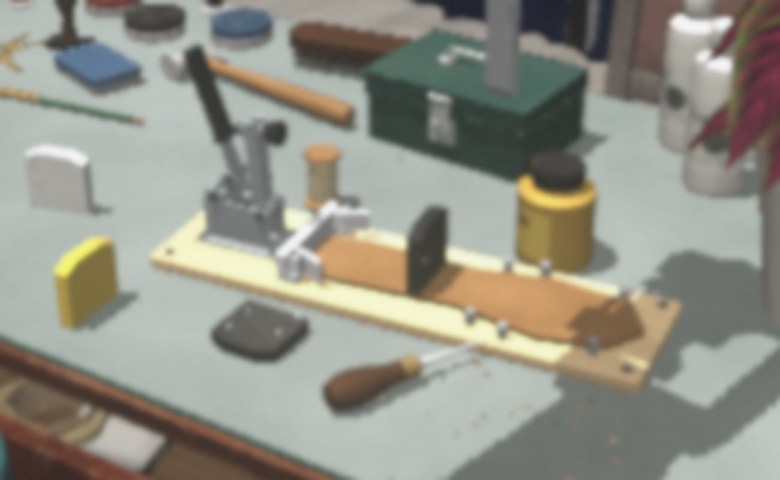

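View pics/d1.png

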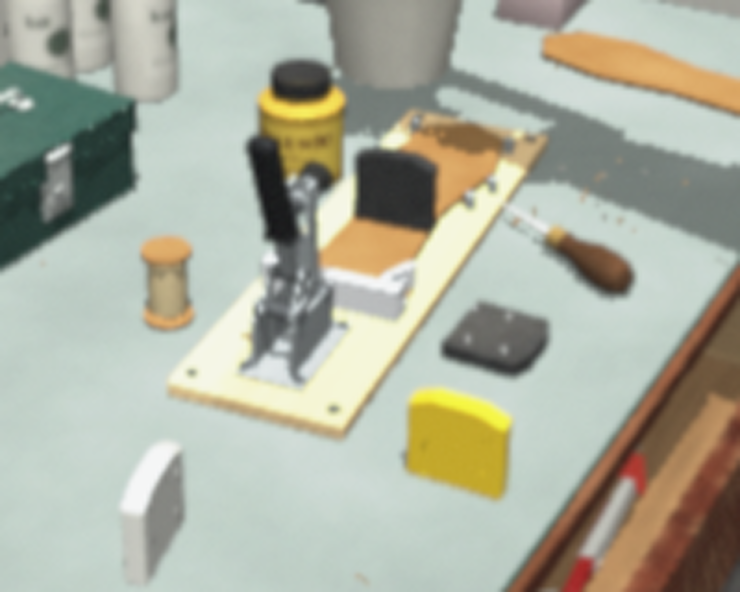

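```bash
cat > h.py <<'E'
from bench import robot
import numpy as np, cv2
from scipy.optimize import least_squares
def proj(c,P):
    p=robot.camera_params(c);return cv2.projectPoints(np.float64(P).reshape(-1,3),p['rvec'],p['tvec'],p['camera_matrix'],p['distortion'])[0][:,0]
def ray(c,uv,z):
    p=robot.camera_params(c);R=cv2.Rodrigues(p['rvec'])[0]
    d=R.T@np.r_[cv2.undistortPoints(np.float64([[uv]]),p['camera_matrix'],p['distortion'])[0,0],1];o=-R.T@p['tvec'];return o+d*(z-o[2])/d[2]
def jw(q,P):
    c,s=np.cos(q[2]),np.sin(q[2]);P=np.float64(P).reshape(-1,3);return np.c_[q[0]+c*P[:,0]-s*P[:,1],q[1]+s*P[:,0]+c*P[:,1],P[:,2]]
E
python3 - <<'E'
from h import *
S=np.array([[152,258],[638,380],[680,302],[203,213]])/3+[190,195]
D=np.array([[345,430],[548,138],[410,110],[168,388]])/3.7+[220,200]
for n,X in(('scene',S),('side',D)):
    for u in X: print(n,u.round(1),ray(n,u,.012).round(3))
# order near-clamp, near-toe, far-toe, far-clamp (near = robot side)
for sx in(1,-1):
    C=np.array([[-sx*.056,.145,.012],[-sx*.056,-.255,.012],[sx*.056,-.255,.012],[sx*.056,.145,.012]])
    f=lambda q:np.r_[(proj('scene',jw(q,C))-S).ravel(),(proj('side',jw(q,C))-D).ravel()]
    for y in(0,1.57,-1.57,3.1):
        r=least_squares(f,[.5,0,y]);print(sx,r.x,r.cost)
E
```

```text
scene [240.7 281. ] [0.431 0.272 0.012]
scene [402.7 321.7] [ 0.512 -0.111  0.012]
scene [416.7 295.7] [ 0.618 -0.091  0.012]
scene [257.7 266. ] [0.508 0.288 0.012]
side [313.2 316.2] [0.43  0.286 0.012]
side [368.1 237.3] [ 0.506 -0.104  0.012]
side [330.8 229.7] [ 0.617 -0.086  0.012]
side [265.4 304.9] [0.536 0.311 0.012]
1 [0.51256976 0.15066386 0.20659671] 41.520632808019855
1 [0.51256976 0.15066386 0.20659671] 41.52063280801937
1 [0.51256977 0.15066387 0.2065967 ] 41.52063280802949
1 [0.51256976 0.15066386 0.20659671] 41.52063280801957
-1 [0.51806436 0.14890682 0.2041485 ] 5564.8886323459665
-1 [0.51806423 0.14890673 0.20415182] 5564.888632324505
-1 [0.51806439 0.14890684 0.20414759] 5564.888632417031
-1 [0.51806422 0.14890673 0.2041521 ] 5564.888632340133
```

Run:
```python
from h import *
S=np.array([[152,258],[638,380],[680,302]])/3+[190,195]
D=np.array([[345,430],[548,138],[410,110],[168,388]])/3.7+[220,200]
C=np.array([[-.056,.145,.012],[-.056,-.255,.012],[.056,-.255,.012],[.056,.145,.012]])
f=lambda q:np.r_[(proj('scene',jw(q,C[:3]))-S).ravel(),(proj('side',jw(q,C))-D).ravel()]
r=least_squares(f,[.5,0,.2]);q=r.x;print(q,r.cost,r.fun.round(1))
np.save('q.npy',q)
def inv(P): 
    c,s=np.cos(q[2]),np.sin(q[2]);d=P[:2]-q[:2];return np.array([c*d[0]+s*d[1],-s*d[0]+c*d[1]])*1e3
for u in([358,218],[432,230]):
    P=ray('side',np.array(u)/3.7+[220,200],.018);print('heel side',P.round(3),inv(P).round(1))
for u in([408,288],):
    P=ray('scene',np.array(u)/3+[190,195],.018);print('heel scene',P.round(3),inv(P).round(1))
for n,o,k,fn in(('scene',[190,195],3,'s1'),('side',[220,200],3.7,'d1')):
    im=cv2.imread(f'pics/{fn}.png')
    def L(P,col):
        p=((proj(n,jw(q,P))-o)*k)
        cv2.polylines(im,[np.int32(p)],True,col,1)
    L(C,(0,0,255))
    L([[-.0305,.017,.036],[-.0305,.027,.036],[.0305,.027,.036],[.0305,.017,.036],[.041,-.002,.036],[.041,-.002,.018],[-.041,-.002,.018],[-.041,-.002,.036]],(255,0,0))
    for yy in(-.038,):   # bonding face y
        L([[-.028,yy,.018],[.028,yy,.018],[.028,yy,.072],[-.028,yy,.072]],(0,255,0))
        L([[-.028,yy-.012,.018],[.028,yy-.012,.018],[.028,yy-.012,.072],[-.028,yy-.012,.072]],(0,255,255))
    L([[0,.117,.153]]*2+[[0,.105,.12]],(255,0,255))
    cv2.imwrite(f'pics/o_{n}.png',im)
a=cv2.imread('pics/o_scene.png')[100:400,100:700];b=cv2.imread('pics/o_side.png')[80:440,100:600]
cv2.imwrite('pics/ov.png',np.vstack([a[:, :600],np.pad(b,((0,0),(0,100),(0,0)))])[:600])
```

```text
[0.51527182 0.15005395 0.19576461] 9.898037900911973 [-2.5 -1.4 -0.4  0.3 -0.2 -0.7  0.4 -1.5  0.  -1.2 -0.2 -0.7  0.2 -2.5]
heel side [0.551 0.089 0.018] [ 22.8 -66.6]
heel side [0.501 0.075 0.018] [-28.7 -71.2]
heel scene [0.506 0.079 0.018] [-23.  -68.1]
```

View pics/ov.png

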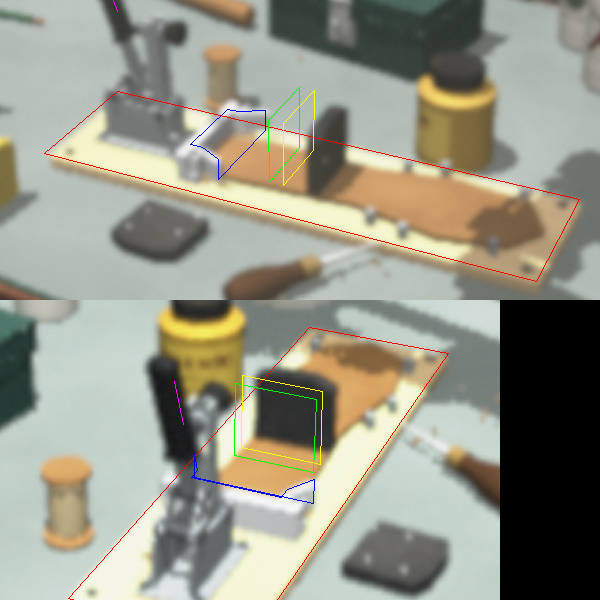

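Emit:
servo_tool:
  plan:
    - [0.2,-0.06,0.1,0,0,-0.06,25]
    - [0.42,-0.13,0.2,0,0,-0.125,25]
    - [0.42,-0.13,0.2,0,0,-0.125,25]
    - [0.42,-0.13,0.2,0,0,-0.125,25]
    - [0.42,-0.13,0.2,0,0,-0.125,25]
    - [0.42,-0.13,0.2,0,0,-0.125,25]

```text
time: 1.3
tool_pos: [0.5376, 0.0412, 0.2032]
ee_rot: [3.14, 0.001, 1.765]
wrist_force: [-0.2, 0.6, -0.2]
width: 0.0576
finger_force: 0.0
```

Run:
```python
from h import *
from scipy.spatial.transform import Rotation as R
o=robot.get_obs();im=robot.snapshot('wrist');p=robot.camera_params('wrist')
print(o['time'],o['tool_pos'],o['ee_rot'],o['width'],p)
T=np.eye(4);T[:3,:3]=R.from_euler('xyz',o['ee_rot']).as_matrix();T[:3,3]=o['tool_pos']
T=T@p['tool_from_camera'];np.save('Tw.npy',T);np.save('w1.npy',im)
Ti=np.linalg.inv(T);q=np.load('q.npy');im=im[:,:,::-1].copy();cv2.imwrite('pics/w1raw.png',im)
def L(P,col):
    u=cv2.projectPoints(jw(q,P),cv2.Rodrigues(Ti[:3,:3])[0],Ti[:3,3],p['camera_matrix'],p['distortion'])[0][:,0]
    cv2.polylines(im,[np.int32(np.clip(u,-3000,3000))],True,col,1)
L([[-.056,.145,.012],[-.056,-.255,.012],[.056,-.255,.012],[.056,.145,.012]],(0,0,255))
L([[-.041,-.002,.036],[-.0305,.017,.036],[-.0305,.027,.036],[.0305,.027,.036],[.0305,.017,.036],[.041,-.002,.036]],(255,0,0))
L([[-.028,-.068,.018],[.028,-.068,.018],[.028,-.068,.072],[-.028,-.068,.072]],(0,255,0))
L([[-.028,-.08,.018],[.028,-.08,.018],[.028,-.08,.072],[-.028,-.08,.072]],(0,255,255))
cv2.imwrite('pics/w1.png',im)
```

```text
1.3 [0.5376167  0.04124213 0.20321707] [3.14024631e+00 8.25066237e-04 1.76544625e+00] 0.057579639566434554 {'camera_matrix': array([[368.6781783 ,   0.        , 322.44990088],
       [  0.        , 368.6781783 , 236.2840274 ],
       [  0.        ,   0.        ,   1.        ]]), 'distortion': array([-0.07723635,  0.        ,  0.        ,  0.        ,  0.        ]), 'tool_from_camera': array([[ 5.10708996e-04, -9.68304009e-01, -2.49774067e-01,
         7.30850186e-02],
       [ 9.99999604e-01,  6.76646114e-04, -5.78484202e-04,
         1.23679811e-04],
       [ 7.29157224e-04, -2.49773673e-01,  9.68303971e-01,
        -1.61426692e-01],
       [ 0.00000000e+00,  0.00000000e+00,  0.00000000e+00,
         1.00000000e+00]])}
```

View pics/w1.png

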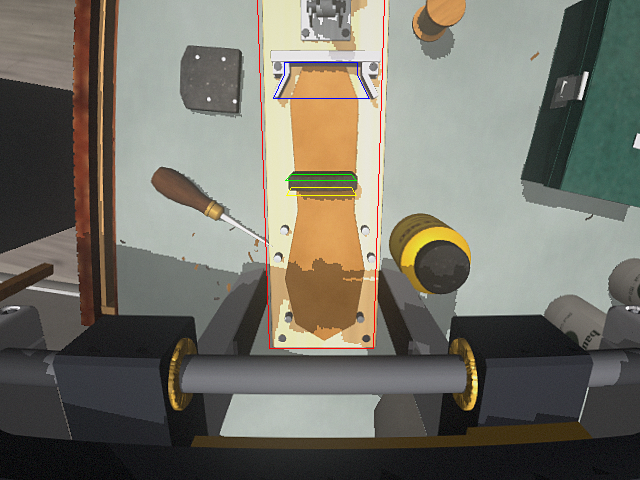

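Emit:
servo_tool:
  plan:
    - [0,0,0.33,0,0,0,25]
    - [0,0,0.66,0,0,0,25]
    - [0,0,1.0,0,0,0,25]
    - [0,0,1.0,0,0,0,25]
    - [0,0,1.0,0,0,0,25]

```text
time: 1.77
tool_pos: [0.5359, 0.0414, 0.1011]
ee_rot: [-3.137, -0.001, 1.766]
wrist_force: [0.3, 0.3, 1.3]
width: 0.0252
finger_force: 0.0
```

Emit:
servo_tool:
  plan:
    - [0,0,0.16,0,0,0,25]
    - [0,0,0.31,0,0,0,25]
    - [0.1,0,0.31,0,0,0,25]
    - [0.18,0,0.31,0,0,0,25]
    - [0.24,0,0.31,0,0,0,25]
    - [0.28,0,0.31,0,0,0,25]
    - [0.32,0,0.31,0,0,0,25]
    - [0.36,0,0.31,0,0,0,25]
    - [0.4,0,0.31,0,0,0,25]
    - [0.44,0,0.31,0,0,0,25]
    - [0.48,0,0.31,0,0,0,25]
    - [0.52,0,0.31,0,0,0,25]

```text
time: 2.77
tool_pos: [0.5268, 0.0933, 0.0715]
ee_rot: [-3.142, 0.0, 1.767]
wrist_force: [-0.0, -0.3, 0.5]
width: 0.0249
finger_force: 0.0
```

Run:
```python
from h import *
a=robot.snapshot('wrist')[100:400:,100:540,::-1]; b=robot.snapshot('scene')[220:320,270:400,::-1]
b=cv2.resize(b,(390,300));cv2.imwrite('pics/t.png',np.hstack([a,b])[:,:800])
o=robot.get_obs();print(o['time'],o['tool_pos'],o['ee_rot'],o['width'],o['wrist_force'])
```

```text
2.8667 [0.52668949 0.09355702 0.07139242] [-3.14142574e+00 -1.52682970e-04  1.76779653e+00] 0.024833291922202218 [-0.27159608  0.26896554 -0.52909959]
```

View pics/t.png

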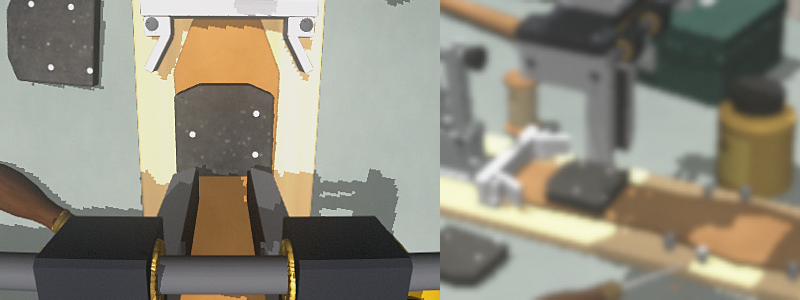

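Emit:
servo_tool:
  plan:
    - [-0.15,0,0,0,0,0,25]
    - [-0.3,0,0,0,0,0,25]
    - [-0.3,0,0.16,0,0,0,25]
    - [-0.3,0,0.325,0,0,0,25]
    - [-0.3,0,0.325,0,0,0,25]
    - [-0.25,0,0.325,0,0,0,25]
    - [-0.2,0,0.325,0,0,0,25]
    - [-0.15,0,0.325,0,0,0,25]
    - [-0.1,0.01,0.325,0,0,0,25]
    - [-0.05,0.02,0.325,0,0,0,25]
    - [0.0,0.03,0.325,0,0,0,25]
    - [0.04,0.04,0.325,0,0,0,25]

```text
time: 3.87
tool_pos: [0.5302, 0.0985, 0.0394]
ee_rot: [3.141, 0.0, 1.768]
wrist_force: [-0.1, -1.2, 0.5]
width: 0.025
finger_force: 0.2
```

Emit:
servo_tool:
  plan:
    - [0.04,0,0,0,0,0,25]
    - [0.07,0,0,0,0,0,25]
    - [0.1,0,0,0,0,0,25]
    - [0.13,0,0,0,0,0,25]
    - [0.15,0,0,0,0,0,25]
    - [0.15,0,0,0,0,0,25]

```text
time: 4.37
tool_pos: [0.5269, 0.1128, 0.0389]
ee_rot: [-3.141, -0.0, 1.767]
wrist_force: [0.2, -0.1, -0.4]
width: 0.0257
finger_force: 0.0
```

Run:
```python
from h import *
a=robot.snapshot('wrist')[20:340,160:480,::-1]
cv2.imwrite('pics/t2.png',cv2.resize(a,(560,560),interpolation=cv2.INTER_CUBIC))
o=robot.get_obs();print(o['time'],o['tool_pos'],o['ee_rot'],o['width'],o['wrist_force'])
```

```text
4.4167 [0.52694243 0.11263904 0.03889275] [-3.14143153e+00 -2.20263742e-04  1.76733551e+00] 0.024958355445315526 [-0.15523717 -0.35640199  0.59234428]
```

View pics/t2.png

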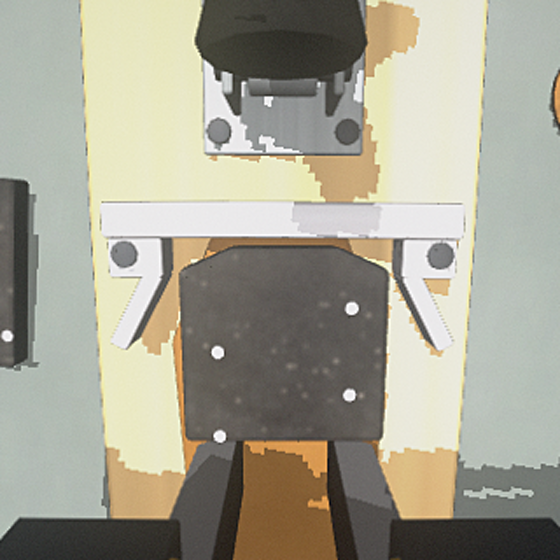

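Emit:
servo_tool:
  plan:
    - [0.02,0,0,0,0,0,25]
    - [0.03,0,0,0,0,0,25]
    - [0.04,0,0,0,0,0,25]
    - [0.05,0,0,0,0,0,25]

```text
time: 4.75
tool_pos: [0.5262, 0.1156, 0.0389]
ee_rot: [-3.141, 0.004, 1.767]
wrist_force: [-0.4, -6.7, 0.5]
width: 0.0251
finger_force: 3.5
```

Emit:
servo_tool:
  plan:
    - [0.02,0,0,0,0,0,25]
    - [0.03,0,0,0,0,0,25]
    - [0.03,0,0,0,0,0,25]

```text
time: 5.0
tool_pos: [0.5262, 0.1158, 0.0391]
ee_rot: [-3.141, 0.009, 1.767]
wrist_force: [2.1, -12.5, 0.7]
width: 0.0251
finger_force: 5.9
```

Emit:
servo_tool:
  plan:
    - [-0.1,0,0,0,0,0,25]
    - [-0.25,0,0,0,0,0,25]
    - [-0.25,0,-0.4,0,0,0,0]
    - [-0.25,0,-0.8,0,0,0,0]
    - [-0.25,0,-1.0,0,0,0,0]
    - [-0.25,0,-1.0,0,0,0,0]

```text
time: 5.5
tool_pos: [0.5341, 0.0964, 0.1459]
ee_rot: [3.129, -0.0, 1.767]
wrist_force: [0.3, -0.0, 1.3]
width: 0.0025
finger_force: 0.0
```

Run:
```python
from h import *
from scipy.spatial.transform import Rotation as R
o=robot.get_obs();im=robot.snapshot('wrist');p=robot.camera_params('wrist')
print(o['time'],o['tool_pos'],o['ee_rot'],o['width'],o['wrist_force'])
T=np.eye(4);T[:3,:3]=R.from_euler('xyz',o['ee_rot']).as_matrix();T[:3,3]=o['tool_pos']
Ti=np.linalg.inv(T@p['tool_from_camera']);q=np.load('q.npy')
im=im[:,:,::-1].copy()
def L(P,col):
    u=cv2.projectPoints(jw(q,P),cv2.Rodrigues(Ti[:3,:3])[0],Ti[:3,3],p['camera_matrix'],p['distortion'])[0][:,0]
    cv2.polylines(im,[np.int32(np.clip(u,-3000,3000))],True,col,1)
L([[-.056,.145,.012],[-.056,-.255,.012],[.056,-.255,.012],[.056,.145,.012]],(0,0,255))
L([[0,.117,.153],[0,.132,.196]],(255,0,255))
b=cv2.resize(robot.snapshot('side')[200:320,240:380,::-1],(350,300))
im[300:,:350]=b[:180] if 0 else b[60:240]
cv2.imwrite('pics/t3.png',im)
```

```text
5.5 [0.53410498 0.09635215 0.14587184] [ 3.12884589e+00 -8.66197021e-05  1.76705126e+00] 0.002461916084163459 [ 0.28866651 -0.00937984  1.28168964]
```

View pics/t3.png

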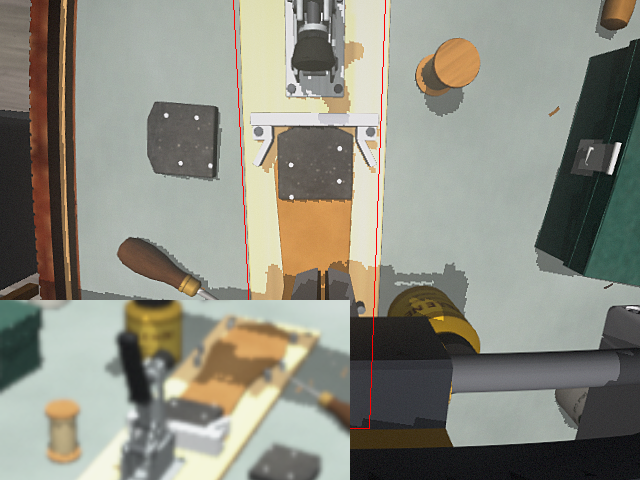

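Emit:
servo_tool:
  plan:
    - [0,0,-0.2,0,0,0,0]
    - [0,0,-0.4,0,0,0,0]
    - [0.25,0,-0.4,0,0,0,0]
    - [0.5,0,-0.4,0,0,0,0]
    - [0.75,0,-0.4,0,0,0,0]
    - [1.0,0,-0.4,0,0,0,0]
    - [1.0,0,-0.4,0,0,0,0]

```text
time: 6.18
tool_pos: [0.5085, 0.1974, 0.1761]
ee_rot: [-3.137, -0.003, 1.772]
wrist_force: [-0.3, -0.6, -0.3]
width: 0.0004
finger_force: 0.0
```

Emit:
servo_tool:
  plan:
    - [0.2,0.01,0,0,0,0,0]
    - [0.4,0.01,0,0,0,0,0]
    - [0.48,0.01,0,0,0,0,0]
    - [0.48,0.01,0,0,0,0,0]
    - [0.48,0.01,0,0,0,0,0]

```text
time: 6.6
tool_pos: [0.5021, 0.2404, 0.1777]
ee_rot: [-3.139, 0.001, 1.768]
wrist_force: [-0.2, -0.2, -0.2]
width: 0.0004
finger_force: 0.0
```

Run:
```python
from h import *
a=robot.snapshot('scene')[180:300,220:350,::-1];b=robot.snapshot('side')[200:320,240:370,::-1]
w=robot.snapshot('wrist')[200:360,200:440,::-1]
cv2.imwrite('pics/t4.png',np.hstack([cv2.resize(a,(390,360)),cv2.resize(b,(390,360))]))
q=np.load('q.npy')
o=robot.get_obs();P=o['tool_pos'];c,s=np.cos(q[2]),np.sin(q[2]);d=P[:2]-q[:2]
print(o['time'],P,c*d[0]+s*d[1],-s*d[0]+c*d[1],o['wrist_force'])
```

```text
6.75 [0.50269439 0.23999187 0.17862555] 0.005157227535603151 0.09066655921775651 [-0.56447288 -0.10260837  0.76974284]
```

View pics/t4.png

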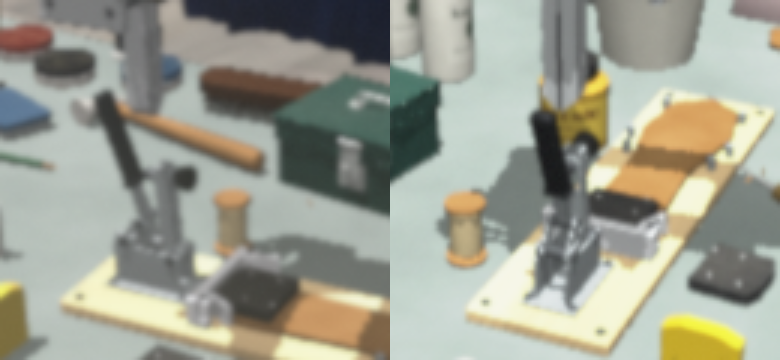

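Run:
```python
from h import *
q=np.load('q.npy');c,s=np.cos(q[2]),np.sin(q[2])
def j(P): d=P[:2]-q[:2];return (1e3*np.array([c*d[0]+s*d[1],-s*d[0]+c*d[1]])).round(1)
print(j(ray('side',(240+152/3,200+113/3),.175)),j(ray('scene',(220+105/3,180+95/3),.175)))
print('fingertip',j(ray('side',(240+175/3,200+105/3),.161)),j(ray('scene',(220+143/3,180+107/3),.161)))
```

```text
[ -1.  135.7] [-11.6 114.8]
fingertip [ 1.6 92.9] [ 8.3 94. ]
```

Run:
```python
from h import *
q=np.load('q.npy');c,s=np.cos(q[2]),np.sin(q[2])
def j(P): d=P[:2]-q[:2];return (1e3*np.array([c*d[0]+s*d[1],-s*d[0]+c*d[1],P[2]])).round(1)
for n,a,b in(('end',(240+152/3,200+113/3),(220+105/3,180+95/3)),('gripbase',(240+170/3,200+193/3),(220+134/3,180+185/3)),('tip',(240+175/3,200+105/3),(220+143/3,180+107/3))):
    r=least_squares(lambda P:np.r_[proj('side',P)[0]-a,proj('scene',P)[0]-b],[.5,.26,.16]);print(n,j(r.x),r.fun.round(1))
```

```text
end [  4.  124.4 168.1] [ 0.1  0.3  0.2 -0.4]
gripbase [  1.6 101.6  95.7] [ 0.1  0.1  0.1 -0.1]
tip [  2.9  91.7 161.7] [-0.3 -0.7 -0.3  0.7]
```

Emit:
servo_tool:
  plan:
    - [0.08,0,0.08,0,0,0,0]
    - [0.18,0,0.08,0,0,0,0]
    - [0.25,0,0.12,0,0,0,0]
    - [0.32,0,0.16,0,0,0,0]
    - [0.38,0,0.21,0,0,0,0]
    - [0.44,0,0.255,0,0,0,0]
    - [0.49,0,0.31,0,0,0,0]
    - [0.54,0,0.37,0,0,0,0]
    - [0.54,0,0.37,0,0,0,0]

```text
time: 7.5
tool_pos: [0.4909, 0.2949, 0.14]
ee_rot: [-3.139, 0.0, 1.768]
wrist_force: [-0.0, 0.4, -0.0]
width: 0.0002
finger_force: 0.1
```

Run:
```python
from h import *
a=robot.snapshot('scene')[180:300,220:350,::-1];b=robot.snapshot('side')[200:320,240:370,::-1]
cv2.imwrite('pics/t5.png',np.hstack([cv2.resize(a,(390,360)),cv2.resize(b,(390,360))]))
```

```text
(no output)
```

View pics/t5.png

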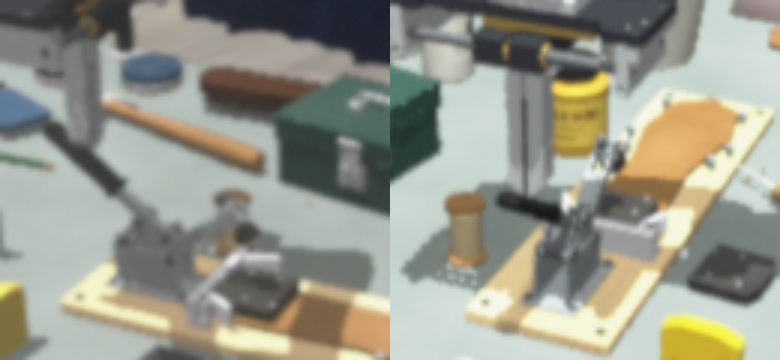

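Emit:
servo_tool:
  plan:
    - [0.04,0,0.07,0,0,0,0]
    - [0.08,0,0.14,0,0,0,0]
    - [0.11,0,0.21,0,0,0,0]
    - [0.14,0,0.28,0,0,0,0]
    - [0.155,0,0.36,0,0,0,0]
    - [0.165,0,0.43,0,0,0,0]
    - [0.17,0,0.49,0,0,0,0]
    - [0.17,0,0.54,0,0,0,0]
    - [0.17,0,0.57,0,0,0,0]
    - [0.17,0,0.58,0,0,0,0]

```text
time: 8.43
tool_pos: [0.488, 0.3106, 0.0829]
ee_rot: [-3.14, 0.0, 1.767]
wrist_force: [0.0, -0.2, 1.2]
width: 0.0008
finger_force: 0.1
```

Emit:
servo_tool:
  plan:
    - [0,0,0.02,0,0,0,0]
    - [0,0,0.04,0,0,0,0]
    - [0,0,0.05,0,0,0,0]
    - [0,0,0.05,0,0,0,0]

```text
time: 8.77
tool_pos: [0.4888, 0.3107, 0.0796]
ee_rot: [3.141, -0.0, 1.767]
wrist_force: [0.3, -0.7, 2.4]
width: 0.0003
finger_force: 1.2
```

Emit:
servo_tool:
  plan:
    - [0,0,0.02,0,0,0,0]
    - [0,0,0.04,0,0,0,0]
    - [0,0,0.06,0,0,0,0]
    - [0,0,0.06,0,0,0,0]

```text
time: 9.1
tool_pos: [0.4894, 0.3109, 0.078]
ee_rot: [3.138, -0.0, 1.767]
wrist_force: [-6.8, -3.4, 18.4]
width: 0.0006
finger_force: 9.0
```

Hard stop reached (18 N). Retract and check.

Emit:
servo_tool:
  plan:
    - [0,0,-0.2,0,0,0,0]
    - [0,0,-0.6,0,0,0,0]
    - [0,0,-1.0,0,0,0,0]
    - [0,0,-1.0,0,0,0,0]
    - [0,0,-1.0,0,0,0,0]

```text
time: 9.52
tool_pos: [0.4904, 0.3116, 0.1767]
ee_rot: [3.134, -0.002, 1.767]
wrist_force: [0.2, 0.1, -0.6]
width: 0.0005
finger_force: 0.0
```

Run:
```python
from h import *
a=robot.snapshot('scene')[210:310,220:350,::-1];b=robot.snapshot('side')[220:320,240:370,::-1]
cv2.imwrite('pics/t6.png',np.hstack([cv2.resize(x,(400,308),interpolation=cv2.INTER_CUBIC) for x in(a,b)]))
o=robot.get_obs();print(o['time'],o['wrist_force'],o['tool_pos'])
```

```text
9.6167 [ 0.45242564  0.2187719  -0.75609795] [0.48822321 0.31045448 0.17186284]
```

View pics/t6.png

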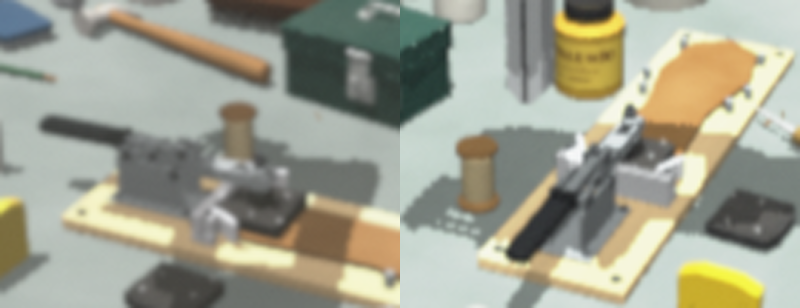

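The picture shows the handle level at (85,130) left, the bar and pad down on the heel at (265,190), and the heel against the stop.

```bash
python3 -c "
from bench import robot
print(robot.close_job())"
```

```text
the job is handed in; nothing more can be done
None
```

I tipped the heel flat, pushed it home against the stop, and pushed the clamp handle down to its hard stop; the last picture shows the pad on the heel. The job is handed in at about 10 s of the 51 s allowed, but the hand-in returned no verdict, and I couldn't read the pad force or the clamp angle directly.

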